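# Fasten the amber beam-bay cover with its push rivets

## Task

Fasten the amber cover of the optical bench's beam bay: push the two raised beige rivet pins on that cover fully home, flush with their black collars. Leave the red pin on the same cover, and the beige pin on the small blue hatch, standing up as they are.

Things in the scene. Friction and masses are not known exactly. Their poses are not given: they have to be found in the camera images.
- cover: Amber transparent cover plate, 170 (x) x 140 (y) mm, lying level on an aluminium frame; fixed. Origin at the centre of the frame's underside on the table; z up, cover top 30 mm above it. Each corner, at x +-65, y +-50 mm, has a rivet with a black collar 32 mm across, 3 mm thick: two raised beige pins, one raised red pin and one beige already flush, in any order.
- pin_a_top (a point): Centre of the top face of a raised beige rivet pin at one corner of the amber cover (which corner varies): an upright plastic mushroom, flat round head 18 mm across and 4 mm thick on a 10 mm shaft, rising from the middle of its black collar. Standing, its top is 13.5 to 17.5 mm above the cover; home, 3.5 mm above it, level with the collar to 0.5 mm.
- pin_a (a joint): Travel of that beige pin straight down, in m: 0 fully raised, 0.014 fully home against a hard stop. It starts between 0 and 0.004. It slides stiffly, taking about 6 to 8 N, and stays wherever it is left (no spring).
- pin_b_top (a point): Centre of the top face of the second raised beige pin on the amber cover, the same kind of rivet as pin_a, at another corner.
- pin_b (a joint): Travel of the second beige pin, with the same meaning and stiffness as pin_a.
- pin_red_top (a point): Centre of the top face of the red pin, raised, at another corner of the amber cover: the same shape as the beige pins. It is to be left standing.
- pin_hatch_top (a point): Centre of the top face of the raised beige pin in the middle of the blue hatch, a separate fixed block of 85 x 70 mm, 20 mm high, to the right of the cover. Same shape as the others. It is to be left standing.

How it is judged:
By the outcome, as a careful person would: the job done as asked, in the order asked, and still so for the second after the job is handed in, with the robot touching nothing.
It also fails if it takes over 32 s, if anything falls off the work surface, if the arm or the gripper's body presses on something with over 40 N, if the wrist force passes 120 N, or if a joint passes its speed limit or range.

## Robot

A 7-joint arm with a two-finger parallel gripper is mounted at the origin on the work surface. World frame = base frame: x ahead of the robot, y to its left, z up, the work surface at z = 0. Lengths are in m, angles in rad, forces in N, time in s.
With the tool pointing down it reaches from about 0.425 to 0.925 m from the base axis. Payload 6.8 kg.
Tool frame: the origin (TCP) lies between the finger pads; the fingertips stand 14 mm ahead of it and the grasp point (between the pads) lies 5 mm behind it; z points along the fingers, y is the line along which they close (so a half turn about z gives the same grasp; the last joint's range is limited). The gripper opens to 85 mm and grips with 20 to 120 N. Pads are 22 mm wide; open, the fingers measure 114 mm over their backs; the gripper's body (76 mm by 85 mm) begins 54 mm behind the grasp point. The pads swing forward as they close: fully open they stand 13 mm farther back than shut.
Start: joints at [1.216, 0.477, 0.022, 1.555, -0.011, 1.109, -0.083], TCP at [0.165, -0.655, 0.245] pointing down, gripper open.
Joint ranges: [-2.96, 2.96], [-0.34, 2.1], [-1.41, 1.46], [0.24, 2.44], [-1.37, 4.51], [0.17, 1.92], [-2.96, 2.96]. Speed limits (rad/s): [2.39, 2.39, 3.14, 3.14, 3.14, 3.14, 3.14].

## Interface

Orientations are given as a rotation vector (axis times angle).
In Python, from bench import r, eyes, ticket gives the robot as it stands. The module is installed in compiled form; this text tells all that it offers.
- The arm moves only by the tool arm_command, never from a script. Its argument "plan" is text: rows parted by semicolons, each of 4 numbers parted by spaces: the shift along the tool's x, y, z in m, then the turn about the tool's z in degrees. In form: tx ty tz yaw; .... A call has 1 to 20 rows; each row shifts and turns the commanded pose from where the row before left it, along the tool's axes as they then stand; what a row does not reach is not made up. A row lasts 1/8 s, in which the tool goes at most 62.5 mm and 10.7 degrees, less where a joint would pass 70% of its speed; a pose out of reach is approached as far as the arm can. A call is refused whole if a number of a shift passes 0.0625 or a number of a turn 10.7, either way. A call with a gripper value outside its range is refused whole. "hand" is the closure, from -1 (fully open) to 1 (shut), set as the call begins (left out, the last holds). The fingers move at their own pace and stop on an object; "grip_force" is the grip in N (left out, the last holds). Time passes only in rows, so rows that do not move let the fingers close. It gives the time, the measured TCP pose, the force, the opening and the grip force at its end, in the units of the state.
- r.get_obs(): the state, without advancing time (a new reading comes with each control period).
- eyes.grab_frame(name): name is "scene" or "top" or "wrist"; returns (picture, depth): 420x560x3 uint8, red, green, blue; 420x560 float32, m along the optical axis (not along the pixel's ray), 0 where there is no reading.
- eyes.calibration(name): a dict with "fov_y" (degrees; the focal length in pixels is half the picture's height over the tangent of half this angle, whatever the lens; pixels are square), "cx", "cy" (the principal point, pixels), "origin" and "attitude" of the camera in the world; the wrist camera has in their place "tool_from_camera" (4x4, takes a point from camera to tool coordinates, whose origin is the TCP and whose axes are the flange's). Camera axes: x right, y up, looking along -z (the intrinsics and any distortion apply to the point x, -y, -z); pixel columns grow to the right and rows downward; lengths in m; the calibration is good to about 2 mm. The wrist camera is an equidistant fisheye: a pixel r from the principal point sees the ray r / f radians off the axis. A picture is of the moment at which its call begins: read the wrist's pose just before it. calibration takes no time and is no camera call.
- ticket.hand_in(): hands the job in; it is judged then, once.
The state is a dict: "clock": time; "joints": joint angles; "qvel": joint speeds; "tau": joint torques, N m; "tcp_pos": TCP position; "orientation": TCP orientation; "contact_force": force on the tool from outside, world axes, zero at the start; "moment": the same for the moment, N m; "grip_width": finger opening in m; "gripper_force": force on a finger pad.
Only numpy, scipy, OpenCV 4.12 (cv2) and the standard library are available. Lean on these libraries where they do the work, as an engineer would, in place of code of your own. Each camera call takes 0.05 s, during which the arm holds its last target. There are 200 camera calls.

## Working session

There is one attempt and no reset: what is moved stays moved. The work goes in short steps, Python scripts to look and compute and a tool call to move; the robot and the scene stay as the last step left them, time stands still between calls to the robot, and variables do not carry over. Pictures are saved under pics/ and viewed, at most 10 in all, crops included, and the job is handed in when it is done.

Besides the shell and the picture viewer there is one more tool, called after "Emit:" by a JSON object that holds its "op" and its "data". arm_command: Moves the arm, as the interface text tells. Its arguments: {"type":"object","properties":{"plan":{"type":"string"},"hand":{"type":"number"},"grip_force":{"type":"number"}},"required":["plan"]}

```bash
mkdir -p pics; cat > h.py <<'E'
import numpy as np,cv2
from scipy.spatial.transform import Rotation as R
from bench import r,eyes,ticket
def px2w(c,u,v,d):
    f=210/np.tan(np.radians(c["fov_y"])/2)
    p=np.array([(u-c["cx"])/f*d,-(v-c["cy"])/f*d,-d])
    A=np.array(c["attitude"]); A=R.from_rotvec(A).as_matrix() if A.shape==(3,) else A
    return A@p+np.array(c["origin"])
E
python3 - <<'E'
from h import *
print(r.get_obs())
for n in("top","scene"):
    print(eyes.calibration(n)); p,d=eyes.grab_frame(n); np.save(n+"_d.npy",d); cv2.imwrite(f"pics/{n}.png",p[:,:,::-1])
E
```

```text
{'clock': 0.0, 'joints': array([ 1.21592733,  0.47780273,  0.02233956,  1.5564775 , -0.0114696 ,
        1.10929062, -0.08311659]), 'qvel': array([ 3.89510142e-04, -8.70760664e-04, -6.40050163e-05,  6.64345614e-04,
        1.57266997e-04,  1.50192166e-04, -9.09026719e-04]), 'tau': array([ 2.56912072e-04, -5.96448791e+01,  1.60808645e+00, -2.81193602e+01,
        1.25378586e-02,  9.32372612e-03, -1.00565427e-05]), 'tcp_pos': array([ 0.16472073, -0.65399759,  0.24431294]), 'orientation': array([-3.11591143e+00, -3.86447272e-01,  6.13215175e-04]), 'contact_force': array([-0.14825048,  0.28696688, -0.16120077]), 'moment': array([-0.05006835, -0.02040802,  0.03952057]), 'gripper_force': 0.0, 'grip_width': 0.08492428146284793}
{'fov_y': 53.59948097949042, 'cx': 277.12701226953607, 'cy': 209.83982060612118, 'origin': array([ 0.47381002, -0.06297272,  0.73386219]), 'attitude': array([ 0.10844575, -0.09305469, -1.56496866])}
{'fov_y': 44.508742333891114, 'cx': 282.7722161450716, 'cy': 205.78612158637586, 'origin': array([1.11184832, 0.21531441, 0.61602305]), 'attitude': array([0.5202503 , 0.85824437, 1.88267212])}
```

View pics/top.png

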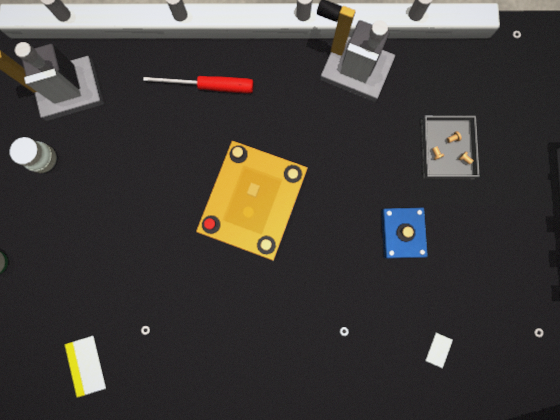

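View pics/scene.png

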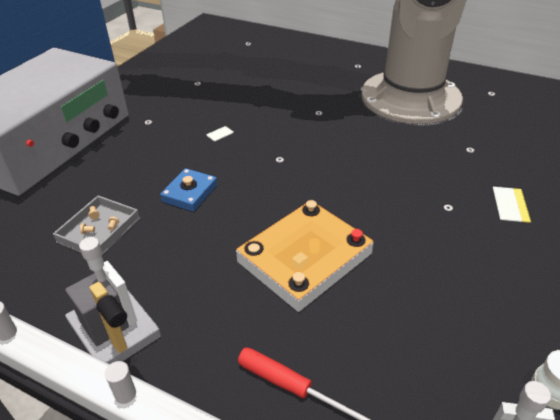

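```bash
python3 - <<'E'
from h import *
c=eyes.calibration("top"); d=np.load("top_d.npy")
im=cv2.imread("pics/top.png")
for n,u,v in(("far",238,153),("flush",293,174),("red",209,224),("near",266,245),("hatch",408,232)):
    s=d[v-5:v+6,u-5:u+6]; print(n,np.unique(s.round(4))[:3])
    # head pixels: bright red channel, not amber
    b=im[v-14:v+15,u-14:u+15].astype(int); m=(b[...,2]>150)&((b[...,0]>90) if n!="red" else (b[...,1]<60))
    ys,xs=np.nonzero(m); uu,vv=xs.mean()+u-14,ys.mean()+v-14
    D=np.median(d[v-14:v+15,u-14:u+15][m]); print(len(xs),uu,vv,px2w(c,uu,vv,D))
s=eyes.calibration("scene"); ds=np.load("scene_d.npy")
for n,u,v in(("near",311,206),("flush",254,248),("far",298,281),("red",357,236)):
    print(n,px2w(s,u,v,np.median(ds[v-1:v+2,u-1:u+2])))
for u,v in((252,187),(302,168),(232,146)): print("cover",px2w(c,u,v,d[v,u]))
a=cv2.resize(im[130:265,185:320],(540,540),interpolation=cv2.INTER_CUBIC); cv2.imwrite("pics/crop.png",a)
o=r.get_obs(); print(R.from_rotvec(o["orientation"]).as_matrix().round(4))
E
```

```text
far [0.701  0.7011 0.7015]
85 237.16470588235293 151.45882352941177 [0.6615729  0.01197028 0.04939043]
flush [0.     0.7082 0.7086]
82 292.5243902439024 173.23170731707316 [ 0.62708932 -0.08202828  0.03613515]
red [0.     0.6852 0.6858]
66 208.4848484848485 222.63636363636363 [0.54044141 0.05751748 0.04947124]
near [0.     0.6808 0.6813]
95 265.6842105263158 244.22105263157897 [ 0.50517617 -0.0374653   0.04839811]
hatch [0.6922 0.6924 0.6929]
88 407.70454545454544 231.42045454545453 [ 0.52792257 -0.27461045  0.03723382]
near [ 0.51260921 -0.03380992  0.04506741]
flush [ 0.62915347 -0.08001654  0.0318276 ]
far [0.66971243 0.01526433 0.04409313]
red [0.54751301 0.06066397 0.04585468]
cover [ 0.60350157 -0.01273193  0.03345254]
cover [ 0.63728878 -0.09848883  0.0317372 ]
cover [0.67568061 0.02285435 0.03337286]
[[ 9.697e-01  2.442e-01 -5.000e-04]
 [ 2.442e-01 -9.697e-01  1.600e-03]
 [-1.000e-04 -1.700e-03 -1.000e+00]]
```

View pics/crop.png

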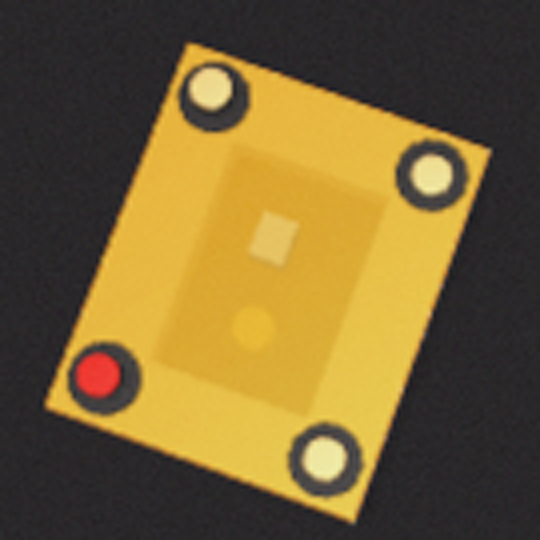

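Raised beige pins: far-left corner (crop 210,88) and near-right (crop 325,460). The flush one is at the far right (crop 431,174), and the red one is at the near left. I'll shut the fingers and move over the near pin.

Emit:
{"op": "arm_command", "data": {"plan": "0.037 -0.0396 0 0;0.037 -0.0396 0 0;0.037 -0.0396 0 0;0.037 -0.0396 0 0;0.037 -0.0396 0 0;0.037 -0.0396 0 0;0.037 -0.0396 0 0;0.037 -0.0396 0 0;0.037 -0.0396 0 0;0.037 -0.0396 0 0;0.037 -0.0396 0 0;0.037 -0.0396 0 0;0.037 -0.0396 0 0;0 0 0.04 0;0 0 0.04 0;0 0 0.04 0;0 0 0.02 0;0 0 0 0", "hand": 1, "grip_force": 60}}

```text
clock: 2.35
tcp_pos: [0.5041, -0.0378, 0.1037]
orientation: [-3.117, -0.387, 0.006]
contact_force: [-0.8, 0.6, -0.2]
grip_width: -0.0002
gripper_force: 0.0
```

Emit:
{"op": "arm_command", "data": {"plan": "0.001 0 0.015 0;0 0 0.015 0;0 0 0 0"}}

```text
clock: 2.72
tcp_pos: [0.5057, -0.0376, 0.0743]
orientation: [-3.117, -0.387, 0.003]
contact_force: [-0.2, 0.0, 0.7]
grip_width: -0.0005
gripper_force: 0.0
```

```bash
python3 - <<'E'
from h import *
p,d=eyes.grab_frame("scene"); q,_=eyes.grab_frame("wrist"); t,_=eyes.grab_frame("top")
a=cv2.resize(p[150:310,215:400],None,fx=2.15,fy=2.15); b=cv2.resize(q,(400,300)); c=cv2.resize(t[130:270,180:320],(344,344))
o=np.zeros((600,800,3),np.uint8); o[:344,:a.shape[1]]=a; o[:344,400:744]=c; o[344:344+256]=0; o[344:600,:341]=cv2.resize(q,(341,256))
cv2.imwrite("pics/m1.png",o[:,:,::-1])
E
```

```text
(no output)
```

View pics/m1.png

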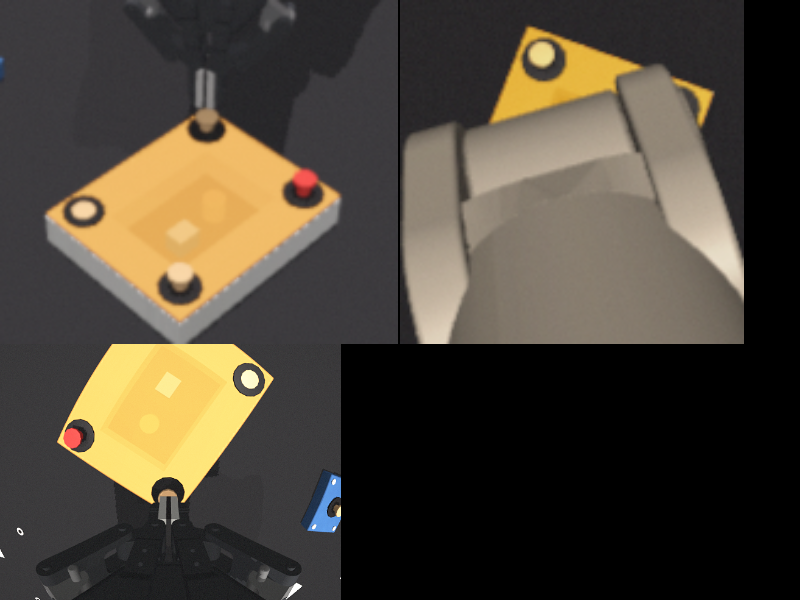

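The closed fingertips stand right above the near pin (mosaic 206,115); the red and flush pins are clear. Next I press.

Emit:
{"op": "arm_command", "data": {"plan": "0 0 0.008 0;0 0 0.004 0;0 0 0.003 0;0 0 0.003 0;0 0 0.003 0;0 0 0.002 0;0 0 0 0"}}

```text
clock: 3.75
tcp_pos: [0.5064, -0.0376, 0.0523]
orientation: [3.118, 0.387, -0.0]
contact_force: [-0.9, -0.6, 3.0]
grip_width: 0.0002
gripper_force: 1.4
```

Emit:
{"op": "arm_command", "data": {"plan": "0 0 0.002 0;0 0 0.001 0;0 0 0.001 0;0 0 0 0"}}

```text
clock: 4.25
tcp_pos: [0.5065, -0.0376, 0.0484]
orientation: [3.118, 0.387, -0.0]
contact_force: [-1.5, 0.6, 4.8]
grip_width: 0.0003
gripper_force: 2.3
```

Emit:
{"op": "arm_command", "data": {"plan": "0 0 0.001 0;0 0 0 0;0 0 0 0"}}

```text
clock: 4.62
tcp_pos: [0.5065, -0.0376, 0.0475]
orientation: [3.118, 0.387, -0.0]
contact_force: [-1.8, -0.1, 6.3]
grip_width: 0.0002
gripper_force: 3.1
```

Emit:
{"op": "arm_command", "data": {"plan": "0 0 0.001 0;0 0 0 0;0 0 0 0"}}

```text
clock: 5.0
tcp_pos: [0.5065, -0.0376, 0.0473]
orientation: [3.117, 0.386, -0.0]
contact_force: [-5.1, 0.4, 14.8]
grip_width: -0.0001
gripper_force: 7.8
```

Emit:
{"op": "arm_command", "data": {"plan": "0 0 0.0008 0;0 0 0 0;0 0 -0.015 0;0 0 -0.03 0;0.03 -0.002 0 0;0.04 -0.0025 0 0;0.04 -0.0025 0 0;0.04 -0.0025 0 0;0.0124 -0.0007 0 0;0 0 0.012 0;0 0 0.005 0;0 0 0 0"}}

```text
clock: 6.5
tcp_pos: [0.6599, 0.0111, 0.0726]
orientation: [3.117, 0.386, -0.004]
contact_force: [-0.6, -1.8, -0.1]
grip_width: 0.0002
gripper_force: 0.0
```

```bash
python3 - <<'E'
from h import *
p,d=eyes.grab_frame("scene"); q,_=eyes.grab_frame("wrist")
a=cv2.resize(p[150:310,215:400],None,fx=2.15,fy=2.15)
o=np.zeros((420,800,3),np.uint8); o[:344,:a.shape[1]]=a; o[:300,400:]=cv2.resize(q,(400,300))
cv2.imwrite("pics/m2.png",o[:,:,::-1])
E
```

```text
(no output)
```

View pics/m2.png

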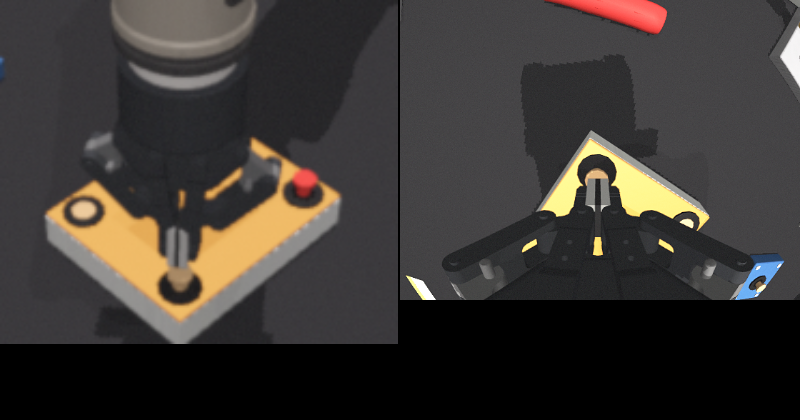

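The fingertips stand over the far pin (mosaic 178,265 above the head at 180,278). Press.

Emit:
{"op": "arm_command", "data": {"plan": "0.002 0 0.005 0;0 0 0.004 0;0 0 0.003 0;0 0 0.003 0;0 0 0.003 0;0 0 0.003 0;0 0 0.002 0;0 0 0.001 0;0 0 0 0"}}

```text
clock: 7.72
tcp_pos: [0.6634, 0.0124, 0.0499]
orientation: [3.117, 0.387, -0.0]
contact_force: [-2.3, -0.8, 4.4]
grip_width: 0.0001
gripper_force: 2.4
```

Emit:
{"op": "arm_command", "data": {"plan": "0 0 0.001 0;0 0 0.001 0;0 0 0.001 0;0 0 0 0;0 0 0 0"}}

```text
clock: 8.35
tcp_pos: [0.6634, 0.0124, 0.0475]
orientation: [3.117, 0.386, -0.0]
contact_force: [-3.4, -1.0, 10.6]
grip_width: 0.0001
gripper_force: 4.9
```

Emit:
{"op": "arm_command", "data": {"plan": "0 0 0.001 0;0 0 0 0;0 0 0 0"}}

```text
clock: 8.72
tcp_pos: [0.6635, 0.0124, 0.0473]
orientation: [3.117, 0.386, -0.0]
contact_force: [-7.1, -0.5, 15.7]
grip_width: -0.0002
gripper_force: 7.9
```

Emit:
{"op": "arm_command", "data": {"plan": "0 0 0.0008 0;0 0 0 0;0 0 -0.015 0;0 0 -0.04 0;0 0 -0.05 0;-0.01 0.05 -0.03 0;-0.01 0.05 0 0;-0.01 0.05 0 0;-0.01 0.05 0 0;-0.01 0.05 0 0;-0.01 0.05 0 0;0 0 0 0"}}

```text
clock: 10.22
tcp_pos: [0.6769, -0.3006, 0.1792]
orientation: [3.116, 0.373, -0.002]
contact_force: [0.3, -0.3, 0.7]
grip_width: -0.0001
gripper_force: 0.0
```

```bash
python3 - <<'E'
from h import *
p,d=eyes.grab_frame("scene"); t,dt=eyes.grab_frame("top")
c=eyes.calibration("top")
for u,v in((239,155),(293,174),(209,223),(266,246),(408,232)): print(u,v,px2w(c,u,v,np.median(dt[v-1:v+2,u-1:u+2])))
o=np.zeros((344,800,3),np.uint8); o[:,:398]=cv2.resize(p[150:310,215:400],(398,344)); o[:,400:744]=cv2.resize(t[130:270,180:320],(344,344))
cv2.imwrite("pics/m3.png",o[:,:,::-1])
E
```

```text
239 155 [0.65915308 0.01023433 0.03536071]
293 174 [ 0.62580723 -0.0828482   0.03587446]
209 223 [0.53984188 0.05665226 0.04944591]
266 246 [ 0.50279262 -0.03753915  0.03555304]
408 232 [ 0.52694346 -0.27503043  0.0373583 ]
```

View pics/m3.png

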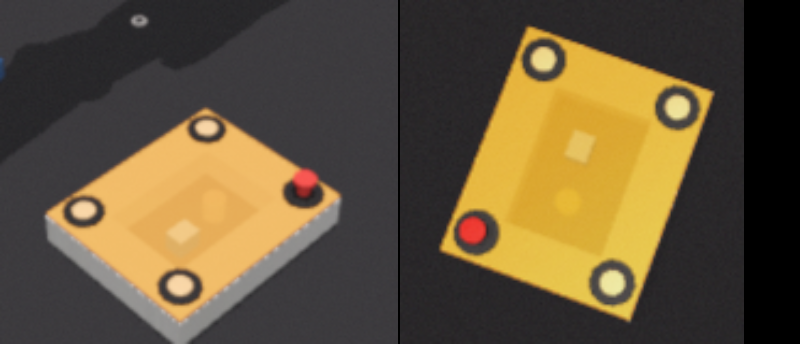

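All three beige pins on the cover are now flush. The red pin (305,183) and the hatch pin are still raised, and the arm is clear.

```bash
python3 -c "
from h import *
print(ticket.hand_in())"
```

```text
the job is handed in; nothing more can be done
None
```

I pushed both raised beige pins on the amber cover home against their hard stops, left the red pin and the hatch pin standing, and handed the job in at about 10 s on the robot's clock.

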